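# Fetch the long terminal block from the back of the spares rack

## Task

The long terminal block is at the back of one bay of the spares rack, shut in by the bottle or tin that stands in front of it. First stand that one thing upright on the rubber mat; then draw the long block out from under its cover and lay it the right way up, lengthwise, on the floor of the open case half. Keep the bottle and the tin upright, and leave both things in the other bay where they are.

Things in the scene. Friction and masses are not known exactly. Their poses are not given: they have to be found in the camera images.
- rack: Fixed grey steel two-bay spares rack. Origin: centre of its underside; x points to its back, y to its left. Base plate 170 (x) x 240 (y) x 4 mm; the front lip (x -85 to -80 mm, 18 mm high) stops things being slid out. Bays centred at y +55 and -55 mm; in each, one block lies lengthwise (centre x near +30 mm) behind a bottle or tin (centre x near -44 mm). Which is where varies.
- bay_left (a point): Floor (top of the base plate) of the bay at the rack's y = +55 mm, at the front edge of its cover (rack x = +30 mm). The cover reaches from here 53 mm back: inside 58 mm wide, 50 mm deep, 54 mm high, top 61 mm above the table with a 20 mm slot along its middle; open to the front only. Ahead of it the plate is flat, open above and to the sides.
- bay_right (a point): The same point of the other, identical bay (rack y = -55 mm).
- mat: Thin black rubber mat, 130 x 130 x 3 mm, fixed on the table to one side of the rack. Origin: centre of its underside.
- case: Open lower half of a black moulded electronics case, loose on the table at the other side of the rack from the mat, open upward, 105 (x) x 175 (y) x 26 mm, 0.25 kg. Origin: centre of its underside; y runs along its length. Floor 2 mm thick, walls 2 to 3 mm; inside about 100 x 170 mm, 6 mm wide screw posts in its corners.
- long_block_mid (a point): Centre, 23 mm above the underside, of the long black terminal block: 36 (x) x 85 (y, its length) x 46 mm, 0.08 to 0.17 kg. Body 30 mm high over the full 36 mm width, with a narrower row of terminals (x +3 to +17 mm) on top of it up to 46 mm. z up. It lies along the bay; its front 42 mm stand out from the cover, a few mm behind the bottle or tin.
- short_block_mid (a point): Centre, 23 mm above the underside, of the short black relay block in the other bay: 33 (x) x 55 (y, its length) x 46 mm. It looks like the long block but is shorter; 27 mm of it stand out in front of its cover. To be left alone.
- bottle_mid (a point): Centre, 60 mm above the underside, of the upright plastic bottle: round body 44 mm in diameter, cone-shaped top, 120 mm high in all, 0.13 kg. z up along the bottle. Its foot is not quite flat, so it leans about 3 degrees.
- tin_mid (a point): Centre, 36 mm above the underside, of the upright small round tin: 56 mm in diameter, 72 mm high, 0.22 kg. z up along the tin.
Not all that is in view belongs to the job. Of the things like the part that bears long_block_mid, leave any that is blue; of the rest the smaller one is meant.

How it is judged:
By the outcome, as a careful person would: the job done as asked, in the order asked, and still so for the second after the job is handed in, with the robot touching nothing.
It also fails if it takes over 72 s, if anything falls off the work surface, if the arm or the gripper's body presses on something with over 40 N, if the wrist force passes 120 N, or if a joint passes its speed limit or range.

## Robot

A 7-joint arm with a two-finger parallel gripper is mounted at the origin on a cart in front of the work surface, level with it; the furniture and walls round the work are solid. World frame = base frame: x ahead of the robot, y to its left, z up, the work surface at z = 0. Lengths are in m, angles in rad, forces in N, time in s.
With the tool pointing down it reaches from about 0.4 to 0.85 m from the base axis. Payload 10.4 kg.
Tool frame: the origin (TCP) lies on the centre line of the jaws, within the pads' length; the fingertips stand r.tip_extent ahead of it and the grasp point (between the pads) lies 3 mm ahead of it (r.tip_extent is the distance from the TCP to the fingertips, in m); z points along the fingers, y is the direction in which the jaws open and shut (so a half turn about z gives the same grasp; the last joint's range is limited). The gripper opens to 87 mm and grips with 3 to 60 N. Pads are 19 mm wide; open, the fingers measure 117 mm over their backs; the gripper's body (75 mm by 190 mm) begins 51 mm behind the grasp point.
Start: joints at [1.11, 0.332, -0.065, 1.46, 0.022, 1.35, -0.088], TCP at [0.265, -0.566, 0.245] pointing down, gripper open.
Joint ranges: [-2.6, 2.6], [-0.5, 2.12], [-1.47, 1.34], [0.16, 2.42], [-1.27, 4.41], [0.06, 2.06], [-2.6, 2.6]. Speed limits (rad/s): [2.22, 2.22, 2.79, 2.79, 3.14, 3.14, 3.14].

## Interface

Orientations are given as a unit quaternion [x, y, z, w].
In Python, from bench import r gives the robot as it stands. The module is installed in compiled form; this text tells all that it offers.
- The arm moves only by the shell command python3 -m jog 'ROWS' [FORCE]. ROWS is JSON, a list of rows, each a list of 5 numbers: the shift along the tool's x, y, z in cm, then the turn about the tool's z in rad, then the closure, from 0 (fully open) to 1 (shut). A call has exactly 10 rows; each row shifts and turns the pose as measured when the row begins, along the tool's axes as they then stand; what a row does not reach is not made up. A row lasts 1/10 s, in which the tool goes at most 50 mm and 8.59 degrees, less where a joint would pass 70% of its speed; a pose out of reach is approached as far as the arm can. A call with a gripper value outside its range is refused whole. The fingers move at their own pace and stop on an object; FORCE is the grip in N (left out, the last holds). Time passes only in rows, so rows that do not move let the fingers close, or fill a call up. It gives the time, the measured TCP pose, the force and the opening at its end, in the units of the state.
- r.read_state(): the state, without advancing time (a new reading comes with each control period).
- r.camera(name): name is "scene" or "top"; returns a dict with "pixels" (384x512x3 uint8, red, green, blue), "fx", "fy", "cx", "cy" (pixels), "camera_from_world" (4x4, takes a point from world to camera coordinates). Camera axes: x right, y up, looking along -z (the intrinsics and any distortion apply to the point x, -y, -z); pixel columns grow to the right and rows downward; lengths in m; the calibration is good to about 2 mm. A picture is of the moment at which its call begins. There is no depth.
- r.close_job(): hands the job in, once; it reports no verdict.
The state is a dict: "time": time; "joint_positions": joint angles; "joint_vel": joint speeds; "joint_torque": joint torques, N m; "ee_pos": TCP position; "eef_rot": TCP orientation; "ft_force": force on the tool from outside, world axes, zero at the start; "torque": the same for the moment, N m; "width": finger opening in m.
Only numpy, scipy, OpenCV 4.12 (cv2) and the standard library are available. Lean on these libraries where they do the work, as an engineer would, in place of code of your own. Each camera call takes 0.05 s, during which the arm holds its last target. There are 200 camera calls.

## Working session

There is one attempt and no reset: what is moved stays moved. The work goes in short steps, Python scripts to look and compute and a shell command to move; the robot and the scene stay as the last step left them, time stands still between calls to the robot, and variables do not carry over. Pictures are saved under pics/ and viewed, about 8 in all and at most 12, crops included, and the job is handed in when it is done.

```bash
mkdir -p pics
cat > h.py <<'E'
from bench import r
import numpy as np, cv2
def shot(n,f,crop=None,s=1):
    c=r.camera(n);im=c["pixels"][:,:,::-1]
    if crop: x0,y0,x1,y1=crop; im=im[y0:y1,x0:x1]
    cv2.imwrite("pics/"+f,cv2.resize(im,None,fx=s,fy=s,interpolation=cv2.INTER_CUBIC)); return c
def ray(c,u,v,z):
    M=np.linalg.inv(np.array(c["camera_from_world"]))
    d=M[:3,:3]@np.array([(u-c["cx"])/c["fx"],-(v-c["cy"])/c["fy"],-1]); o=M[:3,3]
    return o+d*(z-o[2])/d[2]
def proj(c,p):
    q=(np.array(c["camera_from_world"])@np.r_[p,1])[:3]
    return c["cx"]+c["fx"]*q[0]/-q[2], c["cy"]+c["fy"]*-q[1]/-q[2]
E
python3 - <<'E'
from h import *
for n in("top","scene"):
    c=shot(n,n+"0.png",s=1.5); print({k:np.round(v,3).tolist() for k,v in c.items() if k!="pixels"})
s=r.read_state();print(s,r.tip_extent)
E
```

```text
{'fx': 371.134, 'fy': 371.134, 'cx': 258.216, 'cy': 187.651, 'camera_from_world': [[0.006, -1.0, 0.009, -0.065], [0.995, 0.007, 0.104, -0.496], [-0.104, 0.008, 0.995, -1.185], [0.0, 0.0, 0.0, 1.0]]}
{'fx': 450.54, 'fy': 450.54, 'cx': 251.981, 'cy': 194.576, 'camera_from_world': [[-0.782, -0.623, 0.021, 0.324], [0.333, -0.39, 0.859, -0.236], [-0.527, 0.678, 0.512, -1.183], [0.0, 0.0, 0.0, 1.0]]}
{'time': 0.1, 'joint_positions': array([ 1.11040243,  0.33279958, -0.06469509,  1.46084581,  0.02157713,
        1.34990682, -0.0885151 ]), 'joint_vel': array([-0.00154052, -0.00228666,  0.00190091, -0.00246879, -0.00115568,
        0.00030299,  0.00149177]), 'joint_torque': array([ 1.75880410e-03, -6.24542427e+01,  2.50754954e-02, -3.90715742e+01,
       -6.13799505e-02,  3.66060343e-02,  2.67995034e-05]), 'ee_pos': array([ 0.26483154, -0.56576755,  0.24384464]), 'eef_rot': array([ 9.76138008e-01,  2.17150151e-01, -1.55220295e-04, -6.13327360e-04]), 'ft_force': array([-0.47754122, -0.38412186, -0.14887575]), 'torque': array([-0.01178591, -0.05171089, -0.02885869]), 'width': 0.08691166911188117} 0.022
```

View pics/top0.png

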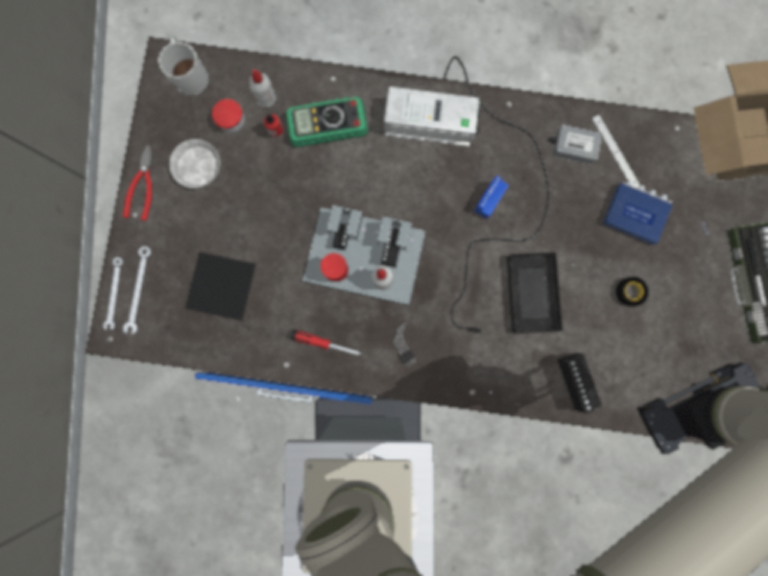

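View pics/scene0.png

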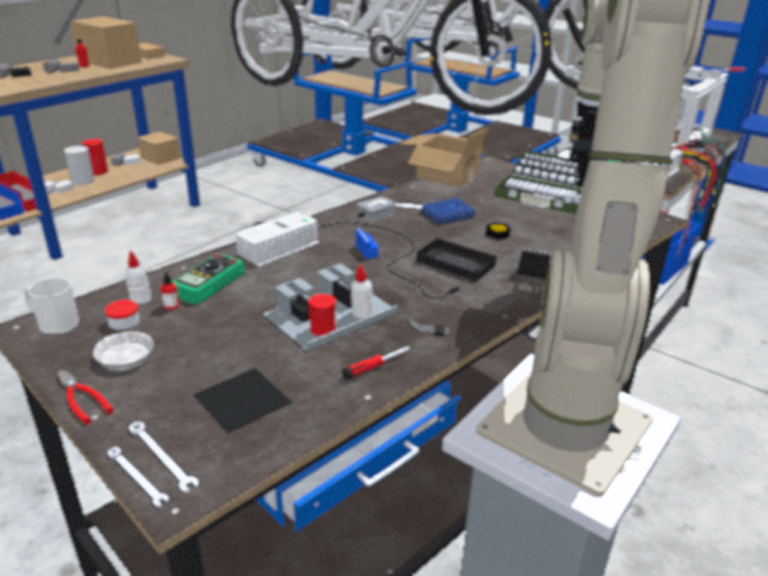

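Run:
```python
from h import *
shot("top","c1.png",(195,130,295,205),8)
shot("top","c2.png",(325,160,425,235),8)
```

```text
(no output)
```

View pics/c1.png

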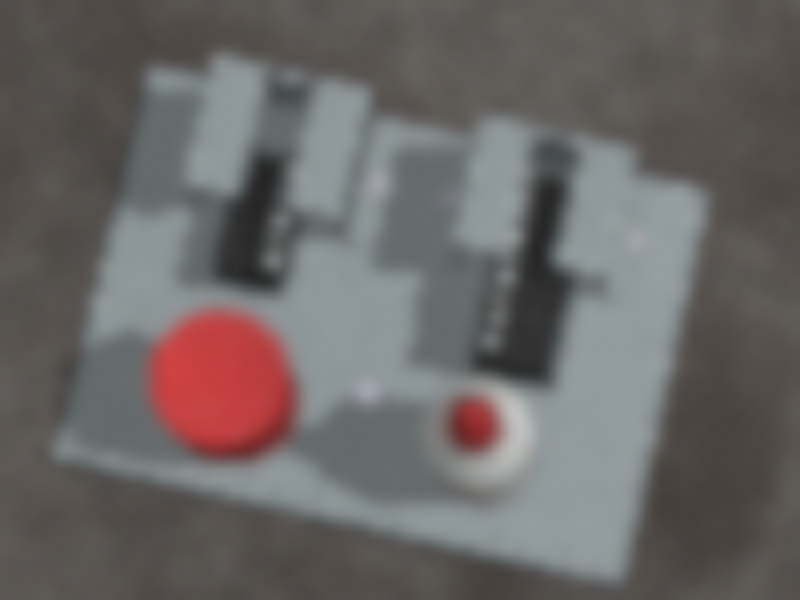

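View pics/c2.png

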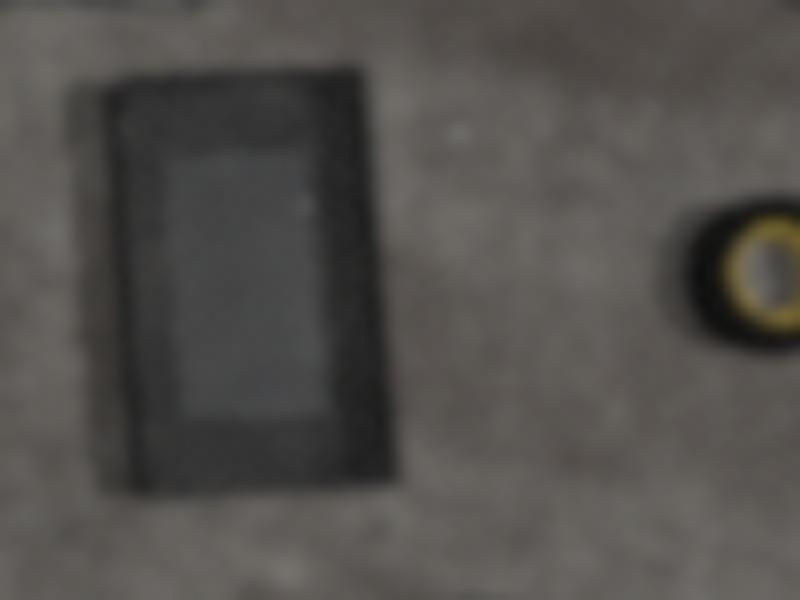

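```bash
cat > m.py <<'E'
from h import *
c=r.camera("top")
f=lambda P,o:[((u+.5)/8-.5+o[0],(v+.5)/8-.5+o[1]) for u,v in P]
def quad(P,zs):
    Q=np.array([ray(c,*p,z) for p,z in zip(P,zs)]);return Q
def ang(v):return np.degrees(np.arctan2(v[1],v[0]))
R=quad(f([(148,68),(55,455),(622,580),(708,190)],(195,130)),[.004,.018,.018,.004]) # BL FL FR BR
print("rack",R.round(4).tolist(),R.mean(0).round(4),[ang(R[0]-R[1]),ang(R[3]-R[2]),ang(R[1]-R[2])-90,ang(R[0]-R[3])-90],np.linalg.norm(R[0]-R[3]),np.linalg.norm(R[0]-R[1]))
C=quad(f([(105,85),(135,492),(398,482),(362,68)],(325,160)),[.026]*4)
print("case",C.round(4).tolist(),C.mean(0).round(4),[ang(C[0]-C[1]),ang(C[3]-C[2])],np.linalg.norm(C[0]-C[1]),np.linalg.norm(C[0]-C[3]))
M=quad([(u/1.5,v/1.5) for u,v in [(201,253),(187,308),(244,319),(255,262)]],[.003]*4)
print("mat",M.round(4).tolist(),M.mean(0).round(4),ang(M[0]-M[1]),ang(M[3]-M[2]))
o=(195,130)
B=quad(f([(475,420),(482,440)],o),[.120,.084]);print("bottle cap,shoulder",B.round(4).tolist())
L=quad(f([(472,372),(552,384)],o),[.034,.034]);print("block front",L.round(4).tolist())
T=quad(f([(222,380)],o),[.076]);print("tin",T.round(4).tolist())
E
python3 m.py
```

```text
rack [[0.6656, 0.0914, 0.004], [0.5, 0.1249, 0.018], [0.4502, -0.1079, 0.018], [0.6153, -0.1444, 0.004]] [ 0.5578 -0.009   0.011 ] [np.float64(-11.436168405680451), np.float64(-12.452132139979083), np.float64(-12.088107600406303), np.float64(-12.05061520681862)] 0.2410781659583162 0.16948876980242933
case [[0.5559, -0.3223, 0.026], [0.3895, -0.3317, 0.026], [0.3941, -0.4386, 0.026], [0.5638, -0.4283, 0.026]] [ 0.4758 -0.3802  0.026 ] [np.float64(3.2422139429691867), np.float64(3.476929788814034)] 0.16675155930738522 0.10633326494236263
mat [[0.5597, 0.3529, 0.003], [0.4372, 0.3786, 0.003], [0.4139, 0.2528, 0.003], [0.5404, 0.2325, 0.003]] [0.4878 0.3042 0.003 ] -11.869608278470169 -9.097394584209697
bottle cap,shoulder [[0.5035, -0.0477, 0.12], [0.5, -0.0503, 0.084]]
block front [[0.5334, -0.046, 0.034], [0.5287, -0.0786, 0.034]]
tin [[0.5238, 0.0517, 0.076]]
```

```bash
cat > g.py <<'E'
import sys
from h import *
from scipy.spatial.transform import Rotation as Ro
s=r.read_state();T=Ro.from_quat(s["eef_rot"]).as_matrix();p=np.array(s["ee_pos"])
yaw=np.degrees(np.arctan2(T[1,0],T[0,0]))
print("t",round(s["time"],2),"p",p.round(4),"yaw",round(yaw,2),"F",np.round(s["ft_force"],1),"w",round(s["width"],4),"q",np.round(s["joint_positions"],2))
if len(sys.argv)>3:
    g=np.array(list(map(float,sys.argv[1:4])));print("shift cm now",(T.T@(g-p)*100).round(2))
    if len(sys.argv)>4:
        y=float(sys.argv[4]);a=np.radians(y)
        x=np.array([np.cos(a),np.sin(a)]);yy=np.array([np.sin(a),-np.cos(a)]);d=(g-p)[:2]*100
        print("turn",round(np.radians(yaw-y),3),"then",(x@d).round(2),(yy@d).round(2),round((p[2]-g[2])*100,2))
E
python3 -m jog '[[0,0,0,0.13,0],[0,0,0,0.13,0],[0,0,0,0.13,0],[0,0,0,0.13,0],[0,0,0,0.13,0],[1,-4.5,0,0,0],[1,-4.5,0,0,0],[1,-4.5,0,0,0],[1,-4.5,0,0,0],[1,-4.5,0,0,0]]' 12; python3 g.py .502 -.0515 .2 -12
```

```text
time: 1.25
ee_pos: [0.3649, -0.3577, 0.2415]
eef_rot: [0.992, -0.126, -0.002, -0.0]
ft_force: [1.5, 0.2, -0.1]
width: 0.0871
t 1.25 p [ 0.3649 -0.3577  0.2415] yaw -14.44 F [ 1.5  0.2 -0.1] w 0.0871 q [ 0.8   0.09 -0.13  1.75  0.01  1.3  -1.15]
shift cm now [  5.65 -33.07   4.11]
turn -0.043 then 7.04 -32.8 4.15
```

```bash
python3 -m jog '[[0.7,-4.2,0,-0.04,0],[0.7,-4.2,0,0,0],[0.7,-4.2,0,0,0],[0.7,-4.2,0,0,0],[0.7,-4.2,0,0,0],[0.7,-4.2,0,0,0],[0.7,-4.2,0,0,0],[0.7,-4.2,0,0,0],[0,0,0,0,0],[0,0,0,0,0]]' 12; python3 g.py .502 -.0515 .14 -12
```

```text
time: 2.25
ee_pos: [0.4956, -0.02, 0.2422]
eef_rot: [0.995, -0.1, -0.0, -0.0]
ft_force: [0.3, -0.4, -0.4]
width: 0.0873
t 2.25 p [ 0.4956 -0.02    0.2422] yaw -11.47 F [ 0.3 -0.4 -0.4] w 0.0873 q [ 0.41  0.08 -0.48  1.77  0.04  1.3  -1.85]
shift cm now [ 1.26  2.96 10.22]
turn 0.009 then 1.28 2.95 10.22
```

```bash
python3 -m jog '[[0.65,1.5,2,0.01,0],[0.65,1.45,2,0,0],[0,0,3,0,0],[0,0,3,0,0],[0,0,2,0,0],[0,0,0,0,0],[0,0,0,0,0],[0,0,0,0,0],[0,0,0,0,0],[0,0,0,0,0]]' 12; python3 g.py .502 -.0515 .082 -12; python3 -c "
from h import *
shot('scene','s1.png',(160,140,290,240),6)"
```

```text
time: 3.25
ee_pos: [0.5033, -0.0603, 0.1227]
eef_rot: [0.994, -0.11, 0.003, 0.002]
ft_force: [1.0, -0.4, 0.3]
width: 0.087
t 3.25 p [ 0.5033 -0.0603  0.1227] yaw -12.61 F [ 1.  -0.4  0.3] w 0.087 q [ 0.43  0.21 -0.45  1.9   0.11  1.05 -1.85]
shift cm now [-0.34 -0.84  4.07]
turn -0.011 then -0.31 -0.83 4.07
```

View pics/s1.png

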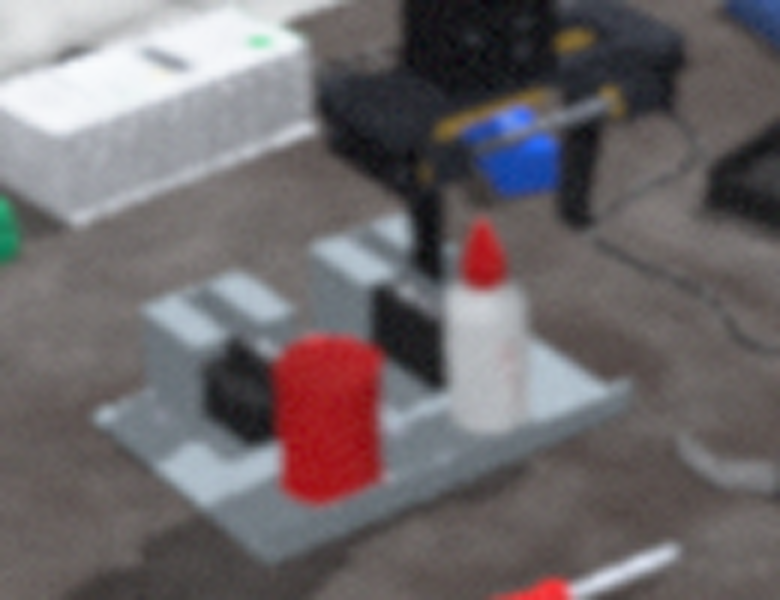

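```bash
python3 -c "
from h import *
c=r.camera('scene')
f=lambda p:((np.array(proj(c,p))-[160,140])*6).round()
for p in [(.5035,-.0477,.122),(.502,-.0515,.064),(.502,-.0515,.004),(.492,-.05,.064),(.502,-.04,.064)]: print(p,f(p))"
```

```text
(0.5035, -0.0477, 0.122) [481. 222.]
(0.502, -0.0515, 0.064) [487. 315.]
(0.502, -0.0515, 0.004) [486. 409.]
(0.492, -0.05, 0.064) [499. 322.]
(0.502, -0.04, 0.064) [473. 323.]
```

```bash
python3 -m jog '[[-0.3,-0.8,0,0.0,0],[0,0,0,0,0],[0,0,0,0,0],[0,0,1.3,0,0],[0,0,1.3,0,0],[0,0,1,0,0],[0,0,0,0,0],[0,0,0,0,0],[0,0,0,0,0],[0,0,0,0,0]]' 12; python3 g.py .502 -.0515 .082 -12
```

```text
time: 4.35
ee_pos: [0.5016, -0.0507, 0.0825]
eef_rot: [0.994, -0.109, 0.002, 0.001]
ft_force: [0.3, -0.3, 0.5]
width: 0.0871
t 4.35 p [ 0.5016 -0.0507  0.0825] yaw -12.56 F [ 0.3 -0.3  0.5] w 0.0871 q [ 0.41  0.26 -0.45  1.94  0.14  0.97 -1.89]
shift cm now [0.05 0.07 0.05]
turn -0.01 then 0.05 0.07 0.05
```

```bash
python3 -m jog '[[0,0,0,0,0.2],[0,0,0,0,0.35],[0,0,0,0,0.45],[0,0,0,0,0.6],[0,0,0,0,1],[0,0,0,0,1],[0,0,0,0,1],[0,0,0,0,1],[0,0,0,0,1],[0,0,0,0,1]]' 15; python3 g.py .502 -.0515 .082 -12
```

```text
time: 5.35
ee_pos: [0.5025, -0.0507, 0.0838]
eef_rot: [0.994, -0.109, 0.003, 0.001]
ft_force: [-0.0, -0.2, -0.1]
width: 0.0423
t 5.35 p [ 0.5025 -0.0507  0.0838] yaw -12.56 F [-0.  -0.2 -0.1] w 0.0423 q [ 0.41  0.26 -0.45  1.94  0.14  0.97 -1.89]
shift cm now [-0.03  0.09  0.18]
turn -0.01 then -0.03 0.09 0.18
```

```bash
python3 -m jog '[[0,0,-1,0,1],[0,0,-1.5,0,1],[0,0,-2,0,1],[0,0,-2,0,1],[0,0,-2,0,1],[0,0,-2,0,1],[0,0,-1,0,1],[0,0,0,0,1],[0,0,0,0,1],[0,0,0,0,1]]' 20; python3 g.py .488 .304 .19 12
```

```text
time: 6.35
ee_pos: [0.4998, -0.0501, 0.2048]
eef_rot: [0.994, -0.109, 0.002, 0.001]
ft_force: [-0.0, -0.6, -1.2]
width: 0.0421
t 6.35 p [ 0.4998 -0.0501  0.2048] yaw -12.52 F [-0.  -0.6 -1.2] w 0.0421 q [ 0.44  0.12 -0.46  1.82  0.06  1.22 -1.83]
shift cm now [ -8.83 -34.31   1.37]
turn -0.428 then 6.21 -34.88 1.48
```

```bash
python3 -m jog '[[-0.5,-2,0,-0.03,1],[-0.8,-3.5,0,-0.045,1],[-0.6,-3.8,0,-0.045,1],[-0.4,-3.8,0,-0.045,1],[-0.2,-3.8,0,-0.045,1],[0,-3.8,0,-0.045,1],[0.2,-3.8,0,-0.045,1],[0.4,-3.5,0,-0.045,1],[0.5,-2.5,0,-0.045,1],[0,-1,0,0,1]]' 20; python3 g.py .488 .304 .09 12
```

```text
time: 7.35
ee_pos: [0.4897, 0.2839, 0.1955]
eef_rot: [0.995, 0.096, -0.005, 0.0]
ft_force: [-0.3, 0.1, -0.4]
width: 0.0424
t 7.35 p [0.4897 0.2839 0.1955] yaw 11.04 F [-0.3  0.1 -0.4] w 0.0424 q [-0.01  0.32 -0.72  1.65  0.22  1.26 -2.14]
shift cm now [ 0.33 -2.   10.55]
turn -0.017 then 0.25 -2.0 10.55
```

```bash
python3 -m jog '[[0.2,-1,1,0,1],[0.1,-1,2,0,1],[0,0,2,0,1],[0,0,2,0,1],[0,0,1.2,0,1],[0,0,0.8,0,1],[0,0,0,0,1],[0,0,0,0,1],[0,0,0,0,1],[0,0,0,0,1]]' 20; python3 g.py .488 .304 .083 12; python3 -c "
from h import *
shot('scene','s2.png',(110,190,240,290),6)"
```

```text
time: 8.35
ee_pos: [0.4862, 0.3035, 0.0983]
eef_rot: [0.996, 0.093, -0.007, 0.001]
ft_force: [0.3, -0.0, -1.0]
width: 0.0423
t 8.35 p [0.4862 0.3035 0.0983] yaw 10.71 F [ 0.3 -0.  -1. ] w 0.0423 q [-0.08  0.44 -0.69  1.73  0.31  1.1  -2.24]
shift cm now [ 0.21 -0.02  1.53]
turn -0.023 then 0.19 -0.01 1.53
```

View pics/s2.png

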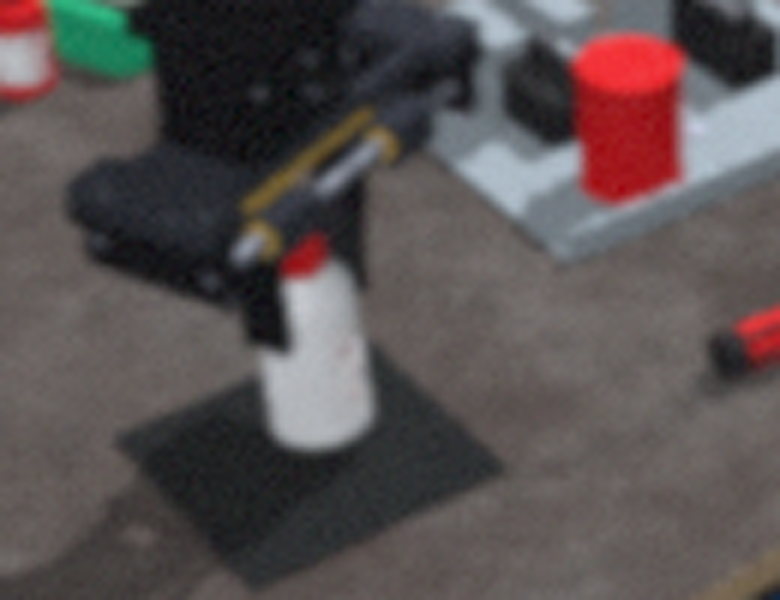

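Bottle held nearly upright (slight swing) above the mat's middle, foot at crop (320,445). Lower until contact.

```bash
python3 -m jog '[[0.2,0,0.5,0,1],[0,0,0.4,0,1],[0,0,0.2,0,1],[0,0,0.2,0,1],[0,0,0.1,0,1],[0,0,0,0,1],[0,0,0,0,1],[0,0,0,0,1],[0,0,0,0,1],[0,0,0,0,1]]' 20; python3 g.py .488 .304 .083 12
```

```text
time: 9.4
ee_pos: [0.4886, 0.3042, 0.0839]
eef_rot: [0.996, 0.093, -0.006, 0.001]
ft_force: [0.3, -0.5, -1.1]
width: 0.0422
t 9.4 p [0.4886 0.3042 0.0839] yaw 10.7 F [ 0.3 -0.5 -1.1] w 0.0422 q [-0.08  0.47 -0.68  1.73  0.32  1.07 -2.25]
shift cm now [-0.06  0.    0.09]
turn -0.023 then -0.06 0.0 0.09
```

```bash
python3 -m jog '[[0,0,0.15,0,1],[0,0,0.1,0,1],[0,0,0.1,0,1],[0,0,0,0,1],[0,0,0,0,1],[0,0,0,0,1],[0,0,0,0,1],[0,0,0,0,1],[0,0,0,0,1],[0,0,0,0,1]]' 20; python3 g.py
```

```text
time: 10.4
ee_pos: [0.4906, 0.305, 0.0827]
eef_rot: [0.996, 0.093, -0.003, 0.0]
ft_force: [-0.2, 0.3, 0.0]
width: 0.0422
t 10.4 p [0.4906 0.305  0.0827] yaw 10.68 F [-0.2  0.3  0. ] w 0.0422 q [-0.08  0.47 -0.68  1.73  0.32  1.07 -2.26]
```

```bash
python3 -m jog '[[0,0,0.1,0,1],[0,0,0,0,1],[0,0,0,0,0.48],[0,0,0,0,0.45],[0,0,0,0,0.4],[0,0,0,0,0.3],[0,0,0,0,0.15],[0,0,0,0,0],[0,0,0,0,0],[0,0,0,0,0]]' 5; python3 -m jog '[[0,0,-1,0,0],[0,0,-2,0,0],[0,0,-3,0,0],[0,0,-4,0,0],[0,0,-4,0,0],[0,0,0,0,0],[0,0,0,0,0],[0,0,0,0,0],[0,0,0,0,0],[0,0,0,0,0]]' 5; python3 g.py .5495 -.0635 .2 -12; python3 -c "
from h import *
shot('scene','s3.png',(110,140,270,260),5)"
```

```text
time: 11.4
ee_pos: [0.4903, 0.305, 0.0813]
eef_rot: [0.996, 0.093, -0.004, 0.0]
ft_force: [0.0, 0.3, 0.3]
width: 0.083
time: 12.4
ee_pos: [0.4899, 0.3052, 0.2289]
eef_rot: [0.996, 0.094, -0.005, 0.001]
ft_force: [0.2, -0.1, -0.2]
width: 0.0869
t 12.4 p [0.4899 0.3052 0.2289] yaw 10.79 F [ 0.2 -0.1 -0.2] w 0.0869 q [-0.04  0.33 -0.73  1.58  0.22  1.33 -2.18]
shift cm now [-1.02 37.33  2.91]
turn 0.398 then 13.49 34.82 2.89
```

View pics/s3.png

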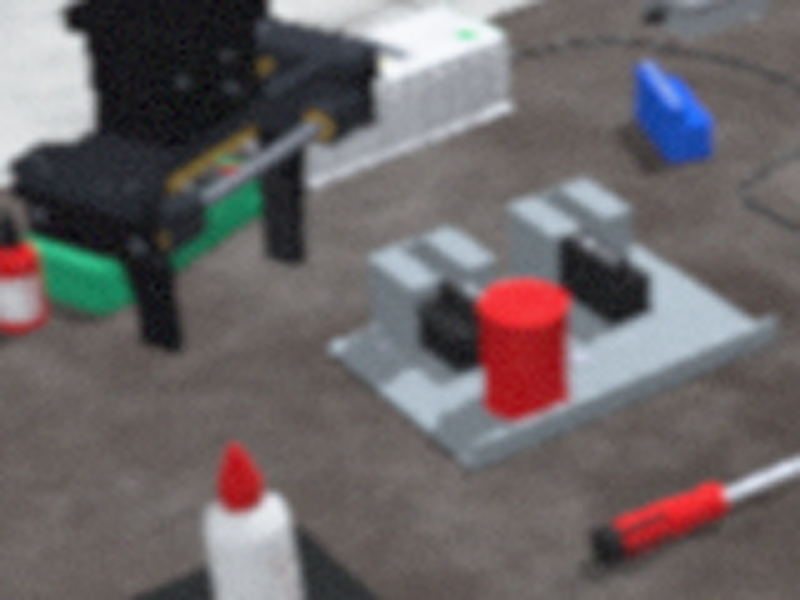

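```bash
python3 -m jog '[[0.3,3,0,0.045,0],[0.5,4.2,0,0.045,0],[0.7,4.2,0,0.045,0],[0.8,4.2,0,0.045,0],[0.9,4.2,0,0.045,0],[1,4.2,0,0.045,0],[1,4.2,0,0.045,0],[1,4.2,0,0.045,0],[1,2.5,0,0.04,0],[0,0,0,0,0]]' 5; python3 g.py .551 -.065 .12 -12
```

```text
time: 13.45
ee_pos: [0.5632, -0.0561, 0.2215]
eef_rot: [0.994, -0.112, -0.01, 0.002]
ft_force: [0.1, -0.0, -0.1]
width: 0.087
t 13.45 p [ 0.5632 -0.0561  0.2215] yaw -12.84 F [ 0.1 -0.  -0.1] w 0.087 q [ 0.42  0.27 -0.47  1.62  0.13  1.31 -1.87]
shift cm now [-0.79  1.08 10.18]
turn -0.015 then -1.0 1.12 10.15
```

```bash
python3 -m jog '[[-0.8,1,2,-0.015,0],[0,0,3,0,0],[0,0,3,0,0],[0,0,2,0,0],[0,0,0,0,0],[0,0,0,0,0],[0,0,0,0,0],[0,0,0,0,0],[0,0,0,0,0],[0,0,0,0,0]]' 5; python3 g.py .551 -.065 .037 -12
```

```text
time: 14.45
ee_pos: [0.5541, -0.0551, 0.1219]
eef_rot: [0.995, -0.1, -0.008, -0.001]
ft_force: [-0.7, -0.5, -0.7]
width: 0.0874
t 14.45 p [ 0.5541 -0.0551  0.1219] yaw -11.44 F [-0.7 -0.5 -0.7] w 0.0874 q [ 0.42  0.34 -0.47  1.76  0.16  1.11 -1.88]
shift cm now [0.03 1.03 8.49]
turn 0.01 then -0.09 1.03 8.49
```

```bash
python3 -m jog '[[0,1,0,0.01,0],[0,0,0,0,0],[0,0,2,0,0],[0,0,2,0,0],[0,0,1.5,0,0],[0,0,0,0,0],[0,0,0,0,0],[0,0,0,0,0],[0,0,0,0,0],[0,0,0,0,0]]' 5; python3 g.py .551 -.065 .037 -12;  python3 -c "
from h import *
shot('scene','s4.png',(170,140,290,230),6)"
```

```text
time: 15.45
ee_pos: [0.5533, -0.0679, 0.0689]
eef_rot: [0.994, -0.107, -0.005, -0.001]
ft_force: [-0.3, 0.7, -0.0]
width: 0.0871
t 15.45 p [ 0.5533 -0.0679  0.0689] yaw -12.26 F [-0.3  0.7 -0. ] w 0.0871 q [ 0.42  0.4  -0.45  1.8   0.2   1.   -1.89]
shift cm now [-0.25 -0.23  3.19]
turn -0.005 then -0.28 -0.24 3.19
```

View pics/s4.png

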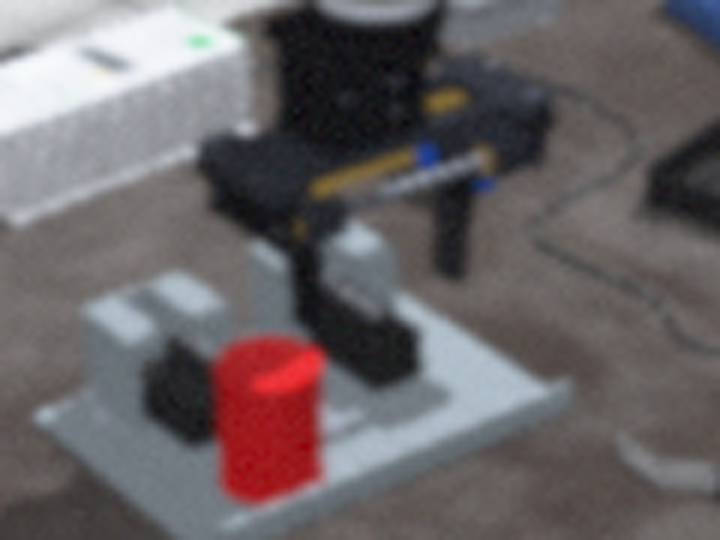

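```bash
python3 -m jog '[[-0.2,-0.25,0,0,0],[0,0,1,0,0],[0,0,1,0,0],[0,0,0.8,0,0],[0,0,0.2,0,0],[0,0,0,0,0],[0,0,0,0,0],[0,0,0,0,0],[0,0,0,0,0],[0,0,0,0,0]]' 5; python3 g.py .551 -.065 .037 -12
```

```text
time: 16.5
ee_pos: [0.5515, -0.0646, 0.0364]
eef_rot: [0.994, -0.107, -0.005, -0.001]
ft_force: [0.2, -0.4, 0.2]
width: 0.087
t 16.5 p [ 0.5515 -0.0646  0.0364] yaw -12.25 F [ 0.2 -0.4  0.2] w 0.087 q [ 0.4   0.44 -0.44  1.83  0.22  0.94 -1.92]
shift cm now [-0.04  0.05 -0.06]
turn -0.004 then -0.04 0.05 -0.06
```

```bash
python3 -m jog '[[0,0,0,0,0.2],[0,0,0,0,0.35],[0,0,0,0,0.5],[0,0,0,0,0.6],[0,0,0,0,1],[0,0,0,0,1],[0,0,0,0,1],[0,0,0,0,1],[0,0,0,0,1],[0,0,0,0,1]]' 10; python3 -m jog '[[0,0,0,0,1],[0,0,0,0,1],[0,0,0,0,1],[0,0,0,0,1],[0,0,-0.1,0,1],[0,0,-0.1,0,1],[-0.3,0,0,0,1],[-0.5,0,0,0,1],[-0.5,0,0,0,1],[0,0,0,0,1]]' 45; python3 g.py .50 -.054 .037 -12
```

```text
time: 17.5
ee_pos: [0.5518, -0.0647, 0.0369]
eef_rot: [0.994, -0.107, -0.004, -0.0]
ft_force: [-0.8, 0.5, 0.2]
width: 0.0365
time: 18.5
ee_pos: [0.5371, -0.0615, 0.0385]
eef_rot: [0.994, -0.107, -0.005, -0.001]
ft_force: [0.1, -0.3, -0.4]
width: 0.0356
t 18.5 p [ 0.5371 -0.0615  0.0385] yaw -12.25 F [ 0.1 -0.3 -0.4] w 0.0356 q [ 0.41  0.41 -0.45  1.86  0.21  0.93 -1.92]
shift cm now [-3.79  0.05  0.19]
turn -0.004 then -3.79 0.03 0.15
```

```bash
python3 -m jog '[[-0.5,0,0,0,1],[-0.7,0,0,0,1],[-0.8,0,0,0,1],[-0.8,0,0,0,1],[-0.7,0,0,0,1],[-0.3,0,0,0,1],[0,0,0,0,1],[0,0,0,0,1],[0,0,0,0,1],[0,0,0,0,1]]' 45; python3 g.py .50 -.054 .037 -12; python3 -c "
from h import *
shot('top','t5.png',(195,120,315,210),6)"
```

```text
time: 19.5
ee_pos: [0.4966, -0.0528, 0.0393]
eef_rot: [0.994, -0.107, -0.005, -0.0]
ft_force: [0.8, 0.6, -0.5]
width: 0.0357
t 19.5 p [ 0.4966 -0.0528  0.0393] yaw -12.25 F [ 0.8  0.6 -0.5] w 0.0357 q [ 0.43  0.33 -0.46  1.97  0.19  0.9  -1.92]
shift cm now [0.36 0.04 0.23]
turn -0.004 then 0.36 0.04 0.23
```

View pics/t5.png

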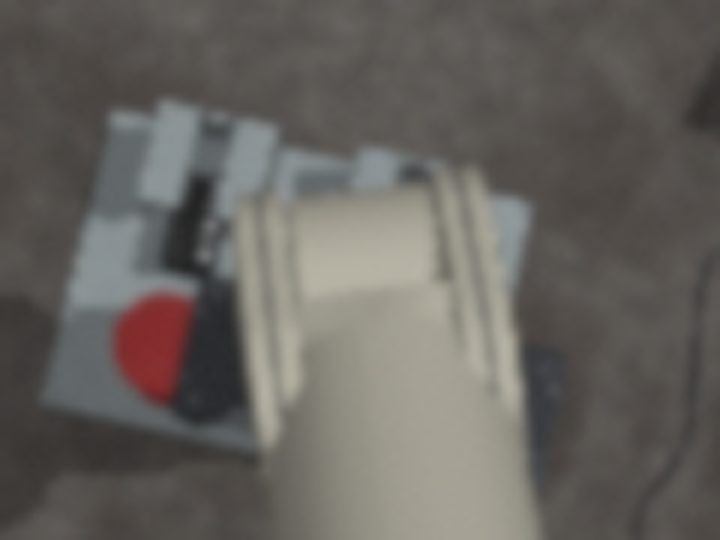

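```bash
python3 -m jog '[[0,0,-0.5,0,1],[0,0,-1,0,1],[0,0,-2,0,1],[0,0,-2,0,1],[0,0,-2.5,0,1],[0,0,-2.5,0,1],[0,0,-1,0,1],[0,0,0,0,1],[0,0,0,0,1],[0,0,0,0,1]]' 45; python3 g.py .456 -.381 .14 3.4; python3 -c "
from h import *
shot('scene','s6.png',(160,100,300,205),5)"
```

```text
time: 20.55
ee_pos: [0.4975, -0.0525, 0.1613]
eef_rot: [0.994, -0.106, -0.005, -0.001]
ft_force: [-0.8, -0.1, -1.6]
width: 0.0356
t 20.55 p [ 0.4975 -0.0525  0.1613] yaw -12.19 F [-0.8 -0.1 -1.6] w 0.0356 q [ 0.47  0.17 -0.49  1.86  0.08  1.14 -1.84]
shift cm now [ 2.9  32.98  2.1 ]
turn -0.272 then -6.09 32.54 2.13
```

View pics/s6.png

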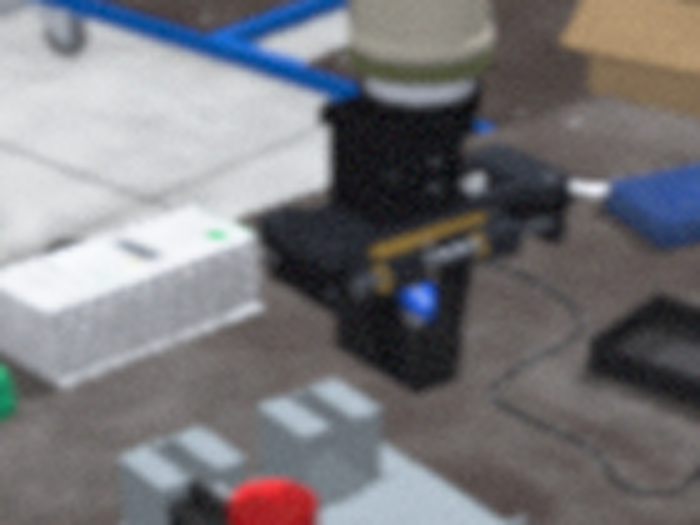

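```bash
python3 -m jog '[[0.2,2,0,-0.03,1],[0.2,3.5,0,-0.035,1],[0.1,3.8,0,-0.035,1],[0,3.8,0,-0.035,1],[-0.2,3.8,0,-0.035,1],[-0.3,3.8,0,-0.035,1],[-0.4,3.8,0,-0.035,1],[-0.5,3.5,0,-0.03,1],[-0.3,2,0,0,1],[0,0,0,0,1]]' 45; python3 g.py .454 -.381 .14 3.4
```

```text
time: 21.6
ee_pos: [0.4579, -0.3603, 0.1485]
eef_rot: [0.999, 0.037, -0.012, -0.005]
ft_force: [0.3, 0.0, -1.0]
width: 0.0358
t 21.6 p [ 0.4579 -0.3603  0.1485] yaw 4.24 F [ 0.3  0.  -1. ] w 0.0358 q [ 0.83  0.35 -0.3   1.66  0.11  1.18 -0.99]
shift cm now [-0.52  2.04  0.84]
turn 0.015 then -0.51 2.04 0.85
```

```bash
python3 -m jog '[[-0.5,1.5,0,0.015,1],[0,0.5,1,0,1],[0,0,2,0,1],[0,0,2,0,1],[0,0,0.5,0,1],[0,0,0,0,1],[0,0,0,0,1],[0,0,0,0,1],[0,0,0,0,1],[0,0,0,0,1]]' 45; python3 g.py .454 -.381 .037 3.4; python3 -c "
from h import *
shot('scene','s7.png',(260,120,380,210),6)"
```

```text
time: 22.6
ee_pos: [0.4542, -0.3777, 0.0896]
eef_rot: [0.999, 0.031, -0.012, -0.007]
ft_force: [-0.3, 0.1, -1.1]
width: 0.0358
t 22.6 p [ 0.4542 -0.3777  0.0896] yaw 3.57 F [-0.3  0.1 -1.1] w 0.0358 q [ 0.84  0.42 -0.28  1.69  0.13  1.07 -0.99]
shift cm now [0.08 0.4  5.25]
turn 0.003 then -0.04 0.32 5.26
```

View pics/s7.png

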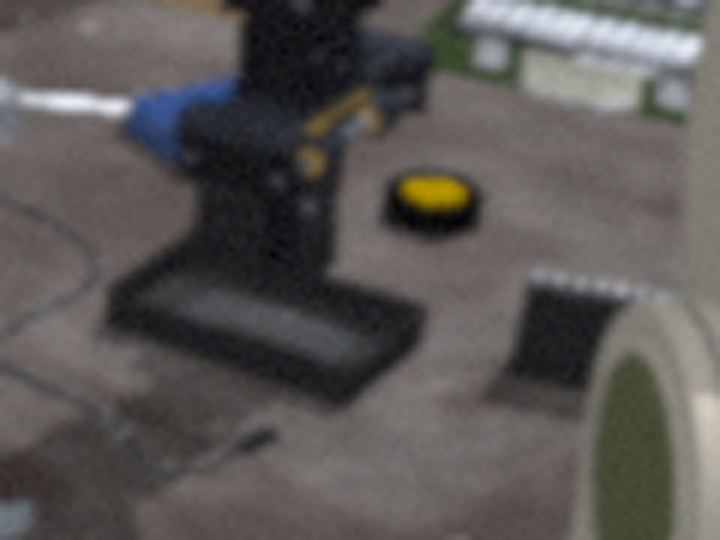

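```bash
python3 -c "
from h import *
c=r.camera('scene')
a=np.radians(3.4);R=np.array([[np.cos(a),-np.sin(a)],[np.sin(a),np.cos(a)]])
for d in [(-.0875,.0525),(-.0875,-.0525),(.0875,.0525)]:
  p=np.r_[R@d+[.476,-.380],.026];print(d,((np.array(proj(c,p))-[260,120])*6).round())"
python3 -m jog '[[0.1,0.35,0.5,0,1],[0,0,1,0,1],[0,0,1,0,1],[0,0,0.7,0,1],[0,0,0.3,0,1],[0,0,0,0,1],[0,0,0,0,1],[0,0,0,0,1],[0,0,0,0,1],[0,0,0,0,1]]' 45; python3 g.py .454 -.381 .036 3.4
```

```text
(-0.0875, 0.0525) [342. 372.]
(-0.0875, -0.0525) [422. 306.]
(0.0875, 0.0525) [ 92. 288.]
time: 23.7
ee_pos: [0.4543, -0.381, 0.051]
eef_rot: [0.999, 0.031, -0.013, -0.007]
ft_force: [-0.7, 0.3, -0.8]
width: 0.0356
t 23.7 p [ 0.4543 -0.381   0.051 ] yaw 3.55 F [-0.7  0.3 -0.8] w 0.0356 q [ 0.84  0.47 -0.27  1.71  0.15  1.01 -1.  ]
shift cm now [0.01 0.02 1.5 ]
turn 0.003 then -0.03 -0.0 1.5
```

```bash
python3 -m jog '[[0,0,0.5,0,1],[0,0,0.4,0,1],[0,0,0.3,0,1],[0,0,0.1,0,1],[0,0,0.1,0,1],[0,0,0,0,1],[0,0,0,0,1],[0,0,0,0,1],[0,0,0,0,1],[0,0,0,0,1]]' 45; python3 g.py .454 -.381 .0355 3.4
```

```text
time: 24.7
ee_pos: [0.4542, -0.3811, 0.0363]
eef_rot: [0.999, 0.031, -0.012, -0.006]
ft_force: [0.4, 0.6, -2.0]
width: 0.0356
t 24.7 p [ 0.4542 -0.3811  0.0363] yaw 3.55 F [ 0.4  0.6 -2. ] w 0.0356 q [ 0.83  0.49 -0.27  1.72  0.16  0.98 -1.  ]
shift cm now [-0.01 -0.01  0.08]
turn 0.003 then -0.02 -0.01 0.08
```

```bash
python3 -m jog '[[0,0,0.1,0,1],[0,0,0.1,0,1],[0,0,0,0,1],[0,0,0,0,1],[0,0,0,0,1],[0,0,0,0,1],[0,0,0,0,1],[0,0,0,0,1],[0,0,0,0,1],[0,0,0,0,1]]' 45; python3 g.py .454 -.381 .0355 3.4
```

```text
time: 25.7
ee_pos: [0.4545, -0.3812, 0.0356]
eef_rot: [0.999, 0.031, -0.012, -0.006]
ft_force: [-0.5, 1.1, 1.4]
width: 0.0354
t 25.7 p [ 0.4545 -0.3812  0.0356] yaw 3.55 F [-0.5  1.1  1.4] w 0.0354 q [ 0.83  0.49 -0.27  1.72  0.16  0.98 -1.  ]
shift cm now [-0.05 -0.02  0.02]
turn 0.003 then -0.05 -0.02 0.01
```

```bash
python3 -m jog '[[0,0,0,0,0.57],[0,0,0,0,0.55],[0,0,0,0,0.52],[0,0,0,0,0.49],[0,0,0,0,0.46],[0,0,0,0,0.46],[0,0,0,0,0.46],[0,0,0,0,0.46],[0,0,0,0,0.46],[0,0,0,0,0.46]]' 5; python3 g.py; python3 -m jog '[[0,0,-0.5,0,0.46],[0,0,-1,0,0.46],[0,0,-2,0,0.46],[0,0,-3,0,0.46],[0,0,-4,0,0.46],[0,0,-4,0,0.46],[0,-4,0,0,0.46],[0,-4,0,0,0.46],[0,-4,0,0,0.46],[0,0,0,0,0.46]]' 5;python3 -m jog '[[0,-4,0,0,0.46],[0,-4,0,0,0.46],[0,-4,0,0,0.46],[0,-4,0,0,0.46],[0,0,0,0,0.46],[0,0,0,0,0.46],[0,0,0,0,0.46],[0,0,0,0,0.46],[0,0,0,0,0.46],[0,0,0,0,0.46]]' 5; python3 g.py;python3 -c "
from h import *
a=r.camera('top')['pixels'][120:250,120:400,::-1];b=r.camera('scene')['pixels'][100:300,100:380,::-1]
cv2.imwrite('pics/f8.png',cv2.resize(np.vstack([a,b]),None,fx=1.8,fy=1.8,interpolation=cv2.INTER_CUBIC))"
```

```text
time: 26.7
ee_pos: [0.4547, -0.3813, 0.0354]
eef_rot: [0.999, 0.031, -0.012, -0.006]
ft_force: [-0.0, -0.0, 0.6]
width: 0.0472
t 26.7 p [ 0.4547 -0.3813  0.0354] yaw 3.55 F [-0.  -0.   0.6] w 0.0472 q [ 0.83  0.49 -0.27  1.72  0.16  0.98 -1.  ]
time: 27.7
ee_pos: [0.4516, -0.2601, 0.196]
eef_rot: [1.0, 0.03, -0.009, -0.004]
ft_force: [0.4, -0.1, -0.4]
width: 0.0472
time: 28.7
ee_pos: [0.4428, -0.1001, 0.2032]
eef_rot: [1.0, 0.028, -0.005, -0.001]
ft_force: [0.0, 0.3, 0.8]
width: 0.0471
t 28.7 p [ 0.4428 -0.1001  0.2032] yaw 3.18 F [0.  0.3 0.8] w 0.0471 q [ 0.62  0.02 -0.49  1.92  0.01  1.22 -1.4 ]
```

View pics/f8.png

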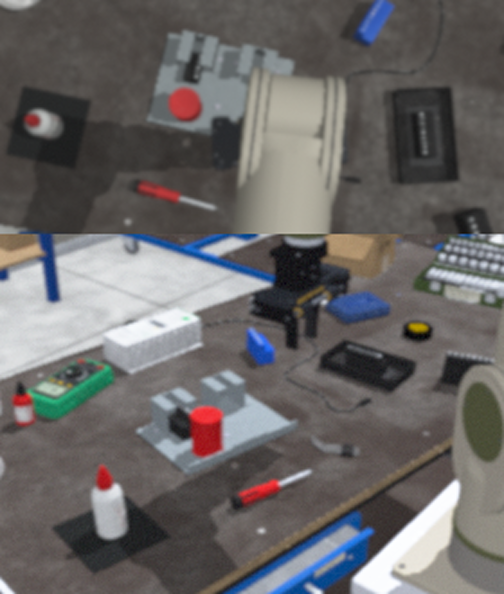

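```bash
python3 -c "
from h import *
print(r.close_job())"
```

```text
the job is handed in; nothing more can be done
None
```

The job is done and handed in after about 29 s of robot time.

- **Bottle:** The bottle was the thing in front of the long block, in the right bay. I stood it upright near the middle of the mat first.
- **Long block:** I drew it forward about 56 mm, clear of its cover, then lifted it over the lip. I lowered it until it touched the case floor and let go with the jaws only partly open, so they would not touch the case walls.

The last top and scene pictures show:
- the bottle standing on the mat
- the block right way up, lengthwise and near the middle of the case
- the tin and short block apparently where they were
- the arm clear of everything

No check failed. I judged the tin and short block by eye and did not measure them again. The case length came out at 167 mm in the image instead of 175 mm, which I put down to blur; the placement had room for it.

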